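# Load the seed-pellet carrier and hold it up for watering

## Robot

A 6-joint arm with a two-finger parallel gripper is mounted at the origin on the work surface. World frame = base frame: x ahead of the robot, y to its left, z up, the work surface at z = 0. Lengths are in m, angles in degrees, forces in N, time in s.
With the tool pointing down it reaches from about 0.275 to 0.725 m from the base axis. Payload 5.6 kg.
Tool frame: the origin (TCP) lies between the finger pads; the fingertips stand arm.finger_overhang ahead of it and the grasp point (between the pads) lies 5 mm behind it (arm.finger_overhang is the distance from the TCP to the fingertips, in m); z points along the fingers, y is the line along which they close (so a half turn about z gives the same grasp; the last joint's range is limited). The gripper opens to 85 mm and grips with 20 to 120 N. Pads are 22 mm wide; open, the fingers measure 114 mm over their backs; the gripper's body (76 mm by 85 mm) begins 54 mm behind the grasp point. The pads swing forward as they close: fully open they stand 13 mm farther back than shut.
Start: joints at [-53.709, 14.616, 6.199, 0, -81.583, -16.306], TCP at [0.188, -0.517, 0.245] pointing down, gripper open.
Joint ranges: [-168.99, 168.99], [-69.2, 112.95], [-62.41, 85.93], [-164.36, 98.24], [-168.68, -3.75], [-174.98, 174.98]. Speed limits (degrees/s): [147.25, 147.25, 180, 180, 180, 180].

## Interface

Orientations are given as [roll, pitch, yaw] about the fixed x, y, z axes, in that order (R = Rz(yaw) Ry(pitch) Rx(roll)).
In Python, from bench import arm gives the robot as it stands. The module is installed in compiled form; this text tells all that it offers.
- The arm moves only by the tool move_arm, never from a script. Its argument "plan" is a list of rows, each a list of 3 entries, a list of its own where there are three numbers: the opening, from 0 (shut) to 1 (fully open), then the shift along the tool's x, y, z as a fraction of full scale, then the turn about the tool's z as a fraction of full scale. A call has 1 to 12 rows; each row shifts and turns the commanded pose from where the row before left it, along the tool's axes as they then stand; what a row does not reach is not made up. Full scale, the value 1, is 200 mm for a shift and 90 degrees for a turn. A row lasts 1/12 s, in which the tool goes at most 41.7 mm and 7.16 degrees, less where a joint would pass 70% of its speed; a pose out of reach is approached as far as the arm can. A call with a number of a shift or a turn outside -1 to 1 is refused whole. A call with a gripper value outside its range is refused whole. The fingers move at their own pace and stop on an object; "newtons" is the grip in N (left out, the last holds). Time passes only in rows, so rows that do not move let the fingers close. It gives the time, the measured TCP pose, the force, the opening and the grip force at its end, in the units of the state.
- arm.get_state(): the state, without advancing time (a new reading comes with each control period).
- arm.grab_frame(name): name is "side" or "top" or "wrist"; returns a dict with "img" (480x640x3 uint8, red, green, blue), "fx", "fy", "cx", "cy" (pixels), "rvec" (rotation vector, rad) and "tvec" (3), from world to camera coordinates, as OpenCV has them. Camera axes: x right, y down, z forward; pixel columns grow to the right and rows downward; lengths in m; the calibration is good to about 2 mm. A picture is of the moment at which its call begins. There is no depth.
- arm.hand_in(): hands the job in; it is judged then, once.
The state is a dict: "clock": time; "qpos": joint angles; "qvel": joint speeds; "joint_efforts": joint torques, N m; "tool_pos": TCP position; "tcp_rot": TCP orientation; "wrist_force": force on the tool from outside, world axes, zero at the start; "ft_torque": the same for the moment, N m; "gripper_width": finger opening in m; "grip_force": force on a finger pad.
Only numpy, scipy, OpenCV 4.12 (cv2) and the standard library are available. Lean on these libraries where they do the work, as an engineer would, in place of code of your own. Each camera call takes 0.05 s, during which the arm holds its last target. There are 200 camera calls.

## Task

Put the two coir pellets from the white board into the two empty wells of the green seedling carrier, one flat in each well, set in and not dropped from a height. Then lift the full carrier by its wooden handle, about ten centimetres clear of its grey drip tray, and keep holding it there, still and level over the tray with all four pellets in their wells, so that I can pour water into the tray; finish while holding it. Leave the other things on the desk alone.

Things in the scene. Friction and masses are not known exactly. Their poses are not given: they have to be found in the camera images.
- carrier: seedling carrier: sage-green plastic deck 168 (its x) by 160 (its y) by 14 mm, four round wells at x = +-52, y = +-38 mm, and between the rows an arched handle along its y: wire legs 7 mm thick at y = +-73 mm bear a grip bar. Loose, 0.25 to 0.4 kg empty. Origin at the centre of its underside, z up; it rests on the drip tray's floor, 4 mm above the desk
- handle (a point): middle of the carrier's wooden grip, 72 mm above the carrier's underside. The grip is a flat-sided wooden bar 18 mm wide (carrier x), 22 mm high and 96 mm long (carrier y); below it 47 mm are free to the deck. The point's axes are the carrier's. The carrier's centre of mass is on the axis below it
- well1 (a point): the place for a pellet in well 1 of the carrier: on the well's axis, 9 mm above the well's floor, where the middle of a pellet lying flat on the floor comes to be. The well is round, 42 mm wide and 10 mm deep, so a seated pellet stands 8 mm proud of the deck. It is empty at the start
- well2 (a point): the place for a pellet in well 2 of the carrier: on the well's axis, 9 mm above the well's floor, where the middle of a pellet lying flat on the floor comes to be. The well is round, 42 mm wide and 10 mm deep, so a seated pellet stands 8 mm proud of the deck. It is empty at the start
- well3 (a point): the place for a pellet in well 3 of the carrier: on the well's axis, 9 mm above the well's floor, where the middle of a pellet lying flat on the floor comes to be. The well is round, 42 mm wide and 10 mm deep, so a seated pellet stands 8 mm proud of the deck. It holds a pellet at the start
- well4 (a point): the place for a pellet in well 4 of the carrier: on the well's axis, 9 mm above the well's floor, where the middle of a pellet lying flat on the floor comes to be. The well is round, 42 mm wide and 10 mm deep, so a seated pellet stands 8 mm proud of the deck. It holds a pellet at the start
- pellet1: a dry compressed coir seed pellet: a hard dark-brown disc, 34 mm in diameter and 18 mm high, about 16 g. Origin at the middle of the disc (9 mm above what it lies on), z up. At the start it lies flat on the white board
- pellet2: a dry compressed coir seed pellet: a hard dark-brown disc, 34 mm in diameter and 18 mm high, about 16 g. Origin at the middle of the disc (9 mm above what it lies on), z up. At the start it lies flat on the white board
- pellet3: a dry compressed coir seed pellet: a hard dark-brown disc, 34 mm in diameter and 18 mm high, about 16 g. Origin at the middle of the disc (9 mm above what it lies on), z up. At the start it lies in well 3 of the carrier, within 2 mm of its middle
- pellet4: a dry compressed coir seed pellet: a hard dark-brown disc, 34 mm in diameter and 18 mm high, about 16 g. Origin at the middle of the disc (9 mm above what it lies on), z up. At the start it lies in well 4 of the carrier, within 2 mm of its middle
- drip_tray: the grey plastic drip tray in which the carrier stands: 206 mm (its x) by 196 mm (its y), rim 22 mm high, walls and floor 4 mm thick. It does not move. Origin at the centre of its underside, on the desk; carrier and tray are roughly aligned. It stands on the left or on the right, the board on the other side
- board: the white plastic board on which the two pellets lie: 200 mm (its x) by 240 mm (its y), 8 mm thick, fixed. Origin at the centre of its underside, on the desk
- seed_jar: bystander: small amber seed jar with a brass cap, 42 mm in diameter, 55 mm high, standing on the far part of the board. Origin at the centre of its underside
- dibber: bystander: wooden T-handled dibber with a steel tip, lying on the desk between tray and board, 150 mm long, 46 mm over the T, 18 mm high. Origin on the desk under the middle of the shaft, tip to its +x
- phone: bystander: black phone lying on the desk, 148 x 72 x 8 mm. Origin at the centre of its underside
- flask: bystander: black steel drinking flask, 72 mm in diameter, 256 mm high, upright. Origin at the centre of its underside
- mug: bystander: blue mug, 82 mm in diameter, 92 mm high, handle to its +y. Origin at the centre of its underside
- watering_can: bystander: small yellow watering can, body 100 mm in diameter and 90 mm high, spout rising to 118 mm towards its -y, handle to its +y reaching 92 mm. Origin at the centre of its underside
There are look-alikes about, which are no part of the job. What is shaped like the pellet3 but blue or yellow is not meant.

How it is judged (in metres and radians):
On the way:
1. all four pellets lie flat in the wells, one in each, let go, while the carrier still stands in the drip tray (distance between any of pellet1, pellet2, pellet3, pellet4 and well1 below 0.007 m and distance between any of pellet1, pellet2, pellet3, pellet4 and well2 below 0.007 m and distance between any of pellet1, pellet2, pellet3, pellet4 and well3 below 0.007 m and distance between any of pellet1, pellet2, pellet3, pellet4 and well4 below 0.007 m and contact force between the fingers and pellet1 below 0.05 N and contact force between the fingers and pellet2 below 0.05 N and contact force between the fingers and pellet3 below 0.05 N and contact force between the fingers and pellet4 below 0.05 N and z of carrier in the frame of drip_tray below 0.01 m), for 0.2 s.
At the end, for the whole second after the job is handed in: Fingers hold the carrier (over 1 N), underside 70 to 200 mm above the tray's underside, middle within 60 mm sideways of the tray's, level within 0.09 rad, slower than 0.03 m/s and 0.2 rad/s, not touching the tray; a pellet's middle within 7 mm of each well place (distance between any of pellet1, pellet2, pellet3, pellet4 and well1 below 0.007 m and distance between any of pellet1, pellet2, pellet3, pellet4 and well2 below 0.007 m and distance between any of pellet1, pellet2, pellet3, pellet4 and well3 below 0.007 m and distance between any of pellet1, pellet2, pellet3, pellet4 and well4 below 0.007 m and z of carrier in the frame of drip_tray between 0.07 and 0.2 m and horizontal distance between carrier and drip_tray below 0.06 m and angle between carrier's own z axis and vertical below 0.09 rad and linear speed of carrier below 0.03 m/s and angular speed of carrier below 0.2 rad/s and contact force between the fingers and carrier above 1 N and contact force between carrier and drip_tray below 0.05 N); the arm keeps its last pose, push and grip.
It fails at once if the seed jar, dibber, phone, flask, mug or watering can is moved by more than 30 mm (distance of any of seed_jar, dibber, phone, flask, mug, watering_can from where it was at the start of the episode above 0.03 m).
It fails at once if a pellet is thrown, or dropped from more than about 5 cm (free of the fingers and faster than 1 m/s) ((linear speed of pellet1 above 1 m/s and contact force between the fingers and pellet1 below 0.05 N) or (linear speed of pellet2 above 1 m/s and contact force between the fingers and pellet2 below 0.05 N)).
It fails at once if the carrier is tipped by more than 0.35 rad (20 degrees) (angle between carrier's own z axis and vertical above 0.35 rad).
It also fails if it takes over 61 s, if anything falls off the work surface, if the arm or the gripper's body presses on something with over 40 N, if the wrist force passes 120 N, or if a joint passes its speed limit or range.

## Working session

There is one attempt and no reset: what is moved stays moved. The work goes in short steps, Python scripts to look and compute and a tool call to move; the robot and the scene stay as the last step left them, time stands still between calls to the robot, and variables do not carry over. Pictures are saved under pics/ and viewed, at most 10 in all, crops included, and the job is handed in when it is done.

Besides the shell and the picture viewer there is one more tool, called after "Call:" as a command line: name --argument value ..., lists and objects as JSON in quotes. move_arm: Moves the arm, as the interface text tells. Shift numbers are shares of 200 mm and turn numbers shares of 90 degrees, none past 1 either way. Its arguments: {"type":"object","properties":{"plan":{"type":"array"},"newtons":{"type":"number"}},"required":["plan"]}

```bash
mkdir -p pics
cat > h.py <<'E'
import numpy as np, cv2
from bench import arm
def cast(f,uv,z):
    R=cv2.Rodrigues(np.array(f["rvec"],float))[0]; t=np.array(f["tvec"],float).ravel()
    uv=np.atleast_2d(uv).astype(float)
    d=np.c_[(uv[:,0]-f["cx"])/f["fx"],(uv[:,1]-f["cy"])/f["fy"],np.ones(len(uv))]@R
    c=-R.T@t
    return c+d*((z-c[2])/d[:,2])[:,None]
def proj(f,p):
    K=np.array([[f["fx"],0,f["cx"]],[0,f["fy"],f["cy"]],[0,0,1.]])
    return cv2.projectPoints(np.atleast_2d(p).astype(float),np.array(f["rvec"],float),np.array(f["tvec"],float),K,None)[0][:,0]
def save(n,im): cv2.imwrite("pics/"+n,im[...,::-1])
E
python3 - <<'E'
from h import *
import pickle
s=arm.get_state(); print(s, arm.finger_overhang)
for n in("top","side"):
    f=arm.grab_frame(n); save(n+"0.png",f["img"]); pickle.dump(f,open(n+"0.pkl","wb"))
    R=cv2.Rodrigues(np.array(f["rvec"],float))[0];print(n,-R.T@np.array(f["tvec"]).ravel(),R[2],f["fx"])
E
```

```text
{'clock': 0.0, 'qpos': array([-5.37072542e+01,  1.46529297e+01,  6.13087901e+00, -2.90843699e-02,
       -8.15820279e+01, -1.63048921e+01]), 'qvel': array([ 0.00240806,  0.04871993, -0.00303877, -0.03552918,  0.01464561,
        0.06139242]), 'joint_efforts': array([-3.59055446e-05, -3.86627126e+01,  2.37945575e+01,  5.36507472e+00,
       -5.91567179e-03,  3.61455164e-06]), 'tool_pos': array([ 0.18789679, -0.51641299,  0.24439324]), 'tcp_rot': array([ 1.79892031e+02, -1.61378624e-03, -1.60016429e+02]), 'wrist_force': array([-1.08665854,  0.2872106 , -0.51406583]), 'ft_torque': array([ 0.02090438,  0.0265787 , -0.01008078]), 'grip_force': 0.0, 'gripper_width': 0.0852247558594582} 0.014
top [0.46739637 0.00588711 1.32611073] [ 0.09806123 -0.00923917 -0.99513749] 550.8084717530364
side [-0.01800763  0.9273698   0.89805473] [ 0.43614777 -0.66562077 -0.60557751] 590.4586758580438
```

View pics/top0.png

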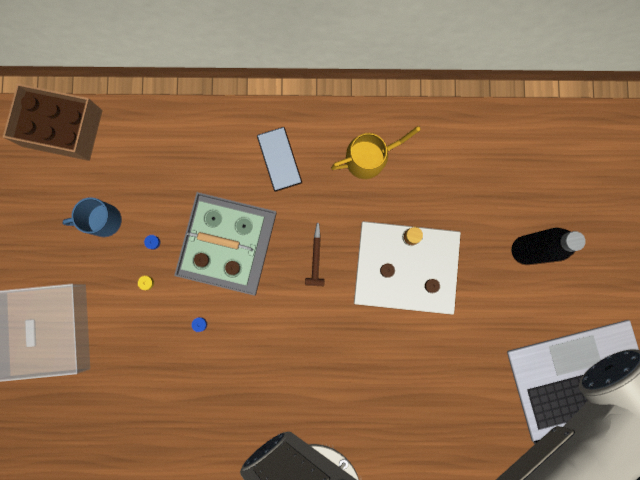

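View pics/side0.png

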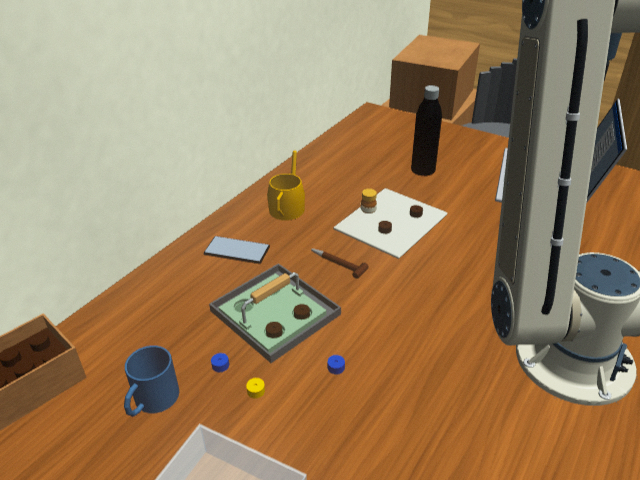

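The carrier, at about (227,243) px in the top view, has its empty wells on the far side, at (213,218) and (243,226). The pellets are on the board at (387,270) and (432,286), and the jar is at (414,236).

Run:
```python
from h import *
import pickle
f=pickle.load(open("top0.pkl","rb")); im=f["img"]; hsv=cv2.cvtColor(im,cv2.COLOR_RGB2HSV)
def comps(m,box,amin):
    u0,v0,u1,v1=box; k=np.zeros(m.shape,np.uint8); k[v0:v1,u0:u1]=m[v0:v1,u0:u1]
    n,l,st,c=cv2.connectedComponentsWithStats(k)
    return [(c[i],st[i,4],l==i) for i in range(1,n) if st[i,4]>=amin]
dark=(im.max(2)<100).astype(np.uint8)
for b,z in(((365,255,450,300),.026),((185,245,250,285),.026)):
    for c,a,_ in comps(dark,b,60): print("dark",c,a,cast(f,c,z)[0].round(4))
print("deck px",im[240,260],im[235,205],im[278,215],"grip",im[241,215],"well",im[218,207],im[218,213])
g=((hsv[...,0]>40)&(hsv[...,0]<85)&(hsv[...,1]>35)).astype(np.uint8)
C=[m for c,a,m in comps(g,(175,190,280,300),20)]
pts=np.argwhere(np.any(C,0))[:,::-1]
P=cast(f,pts,.018)[:,:2].astype(np.float32)
r=cv2.minAreaRect(P*1000); print("deck",r); print(cv2.boxPoints(r))
w=((hsv[...,0]>8)&(hsv[...,0]<25)&(hsv[...,1]>90)&(im[...,0]>170)).astype(np.uint8)
for c,a,m in comps(w,(190,225,250,255),30):
    Q=cast(f,np.argwhere(m)[:,::-1],.087)[:,:2].astype(np.float32); print("grip",a,cv2.minAreaRect(Q*1000))
wm=((hsv[...,0]>8)&(hsv[...,0]<25)&(hsv[...,1]>90)).astype(np.uint8)
# board
b=((im.min(2)>200)).astype(np.uint8)
for c,a,m in comps(b,(345,215,470,320),500): print("board",cv2.minAreaRect((cast(f,np.argwhere(m)[:,::-1],.008)[:,:2]*1000).astype(np.float32)))
print("jar",cast(f,(414,236),.055))
save("crop0.png",cv2.resize(np.hstack([im[190:300,172:282],im[215:325,355:465]]),None,fx=3.6,fy=3.6,interpolation=cv2.INTER_CUBIC))
```

```text
dark [386.76428571 269.82857143] 140 [ 0.5142 -0.1728  0.026 ]
dark [431.46896552 285.42758621] 145 [ 0.4779 -0.2779  0.026 ]
dark [201.25842697 259.65168539] 178 [0.5364 0.2648 0.026 ]
dark [232.45783133 267.57228916] 166 [0.5181 0.191  0.026 ]
deck px [118 117 119] [200 156 107] [122 121 122] grip [208 163 111] well [115 136 115] [32 29 33]
deck ((578.1198120117188, 217.36968994140625), (159.0484619140625, 164.80413818359375), 76.30890655517578)
[[479.23676  159.60858 ]
 [639.3581   120.601555]
 [677.00287  275.1308  ]
 [516.88153  314.13782 ]]
grip 271 ((576.5778198242188, 217.3735809326172), (93.17313385009766, 14.75564956665039), 76.20662689208984)
board ((521.0960083007812, -225.18951416015625), (236.03341674804688, 195.09121704101562), 84.2492446899414)
jar [[ 0.5918683  -0.23280704  0.055     ]]
```

View pics/crop0.png

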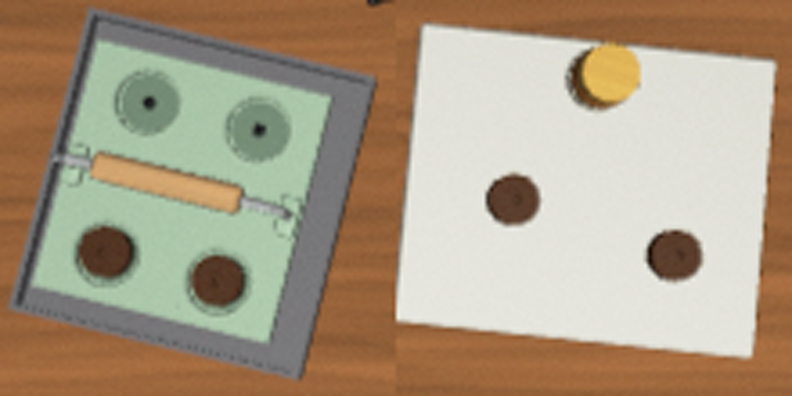

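Call:
move_arm --plan '[[0.6,[0,0,0],0.075],[0.6,[0,0,0],0.075],[0.6,[0,0,0],0.075],[0.6,[0,0,0],0.075],[0.6,[0,0,0],0.075],[0.6,[-0.09,0.157,0],0],[0.6,[-0.09,0.157,0],0],[0.6,[-0.09,0.157,0],0],[0.6,[-0.09,0.157,0],0],[0.6,[-0.09,0.157,0],0],[0.6,[-0.09,0.157,0],0],[0.6,[-0.09,0.157,0],0]]'

```text
clock: 1.1
tool_pos: [0.3634, -0.3317, 0.245]
tcp_rot: [180.0, -0.0, 166.2]
wrist_force: [0.3, -0.6, -0.5]
gripper_width: 0.051
grip_force: 0.0
```

Call:
move_arm --plan '[[0.6,[-0.09,0.157,0],0],[0.6,[-0.09,0.157,0],0],[0.6,[-0.09,0.157,0],0],[0.6,[-0.09,0.157,0],0],[0.6,[-0.09,0.157,0],0],[0.6,[-0.09,0.157,0],0],[0.6,[0,0,0.15],0],[0.6,[0,0,0.15],0],[0.6,[0,0,0],0],[0.6,[0,0,0],0]]'

```text
clock: 1.93
tool_pos: [0.5113, -0.1761, 0.1842]
tcp_rot: [-179.9, -0.2, 166.2]
wrist_force: [1.0, -0.5, 0.5]
gripper_width: 0.0509
grip_force: 0.0
```

```bash
cat >> h.py <<'E'
from scipy.spatial.transform import Rotation as Ro
def need(target,yaw):
    """units of shift (tool axes) and turn to get TCP to target, yaw"""
    s=arm.get_state(); R=Ro.from_euler("xyz",s["tcp_rot"],degrees=True).as_matrix()
    d=R.T@(np.array(target)-s["tool_pos"])/.2
    dy=(s["tcp_rot"][2]-yaw+180)%360-180
    print("t",round(s["clock"],2),"pos",s["tool_pos"].round(4),"rot",s["tcp_rot"].round(1),"w",round(s["gripper_width"],4),"F",s["wrist_force"].round(1),"grip",round(s["grip_force"],1))
    print("shift units",d.round(4),"turn units",round(dy/90,4))
E
python3 - <<'E'
from h import *
need([.5142,-.1728,.1],166.2); print(arm.finger_overhang, arm.get_state()["qpos"].round(0))
f=arm.grab_frame("wrist"); save("w1.png",f["img"]); print(proj(f,[[.5142,-.1728,.026]]))
im=f["img"];
E
```

```text
t 1.93 pos [ 0.5113 -0.1761  0.1842] rot [-179.9   -0.2  166.2] w 0.0509 F [ 1.  -0.5  0.5] grip 0.0
shift units [-0.012   0.0198  0.421 ] turn units 0.0005
0.014 [  -2.   15.   -2.    0.  -73. -101.]
[[325.01856642 228.11001794]]
```

View pics/w1.png

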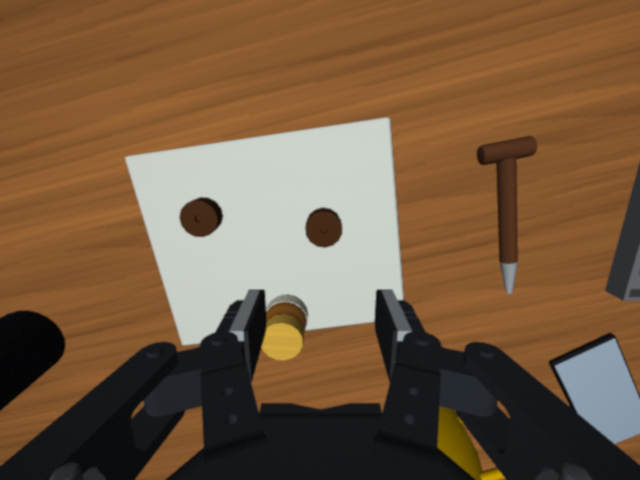

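Run:
```python
from h import *
f=arm.grab_frame("wrist"); im=f["img"]
R=cv2.Rodrigues(np.array(f["rvec"],float))[0]; c=-R.T@np.array(f["tvec"]).ravel()
s=arm.get_state(); T=Ro.from_euler("xyz",s["tcp_rot"],degrees=True).as_matrix()
print("cam in tool",T.T@(c-s["tool_pos"]),"fwd",T.T@R[2],f["fx"],f["cx"],f["cy"])
for z in (-.005,0,.005,.01,.014):
  print(z,proj(f,[s["tool_pos"]+T@np.array([x,y,z]) for x in(-.011,.011) for y in(-.0255,.0255)]).round(0).tolist())
save("w1c.png",cv2.resize(im[260:420,200:440],None,fx=3.3,fy=3.3))
need([.5142,-.1728,.1],166.2)
```

```text
cam in tool [ 0.07723085 -0.00022707 -0.12837491] fwd [-2.98146266e-01 -5.54927911e-04  9.54520035e-01] 331.78201328430316 320.09365765335434 239.74251339970218
-0.005 [[262.0, 349.0], [380.0, 349.0], [259.0, 304.0], [382.0, 304.0]]
0 [[264.0, 342.0], [378.0, 342.0], [261.0, 298.0], [380.0, 298.0]]
0.005 [[266.0, 336.0], [376.0, 336.0], [263.0, 293.0], [378.0, 293.0]]
0.01 [[267.0, 330.0], [374.0, 330.0], [265.0, 288.0], [376.0, 288.0]]
0.014 [[269.0, 325.0], [373.0, 325.0], [266.0, 284.0], [375.0, 284.0]]
t 2.03 pos [ 0.5131 -0.1768  0.1872] rot [-1.800e+02  1.000e-01  1.662e+02] w 0.0512 F [ 0.5 -0.3  0.3] grip 0.0
shift units [0.0006 0.021  0.4362] turn units 0.0003
```

View pics/w1c.png

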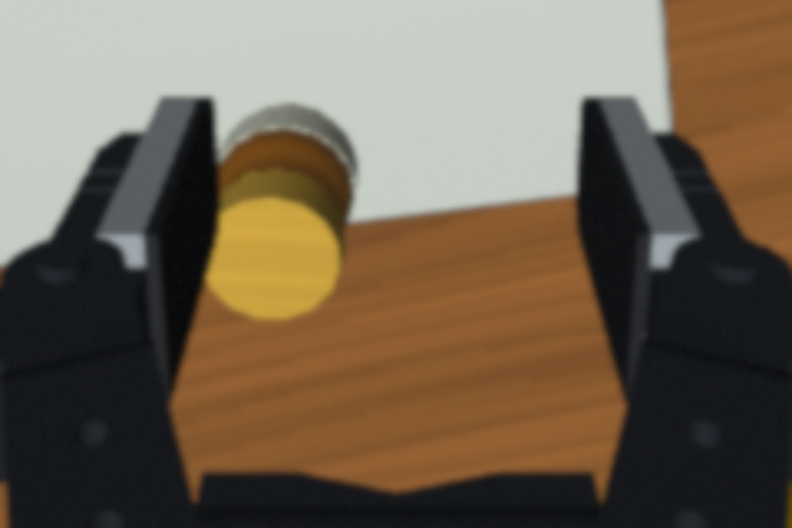

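Call:
move_arm --plan '[[0.6,[-0.003,0.02,0.1],0],[0.6,[0,0,0.12],0],[0.6,[0,0,0.12],0],[0.6,[0,0,0.12],0],[0.6,[0,0,0.1],0],[0.6,[0,0,0.08],0],[0.6,[0,0,0.06],0],[0.6,[0,0,0.045],0],[0.6,[0,0,0.025],0],[0.6,[0,0,0.015],0],[0.6,[0,0,0],0],[0.6,[0,0,0],0]]' --newtons 30

```text
clock: 3.03
tool_pos: [0.5146, -0.1725, 0.0292]
tcp_rot: [180.0, 0.1, 166.2]
wrist_force: [0.8, -0.3, 0.4]
gripper_width: 0.0509
grip_force: 0.0
```

Call:
move_arm --plan '[[0.2,[0,0,0],0],[0.2,[0,0,0],0],[0.2,[0,0,0],0],[0.2,[0,0,0],0],[0.2,[0,0,0],0],[0.2,[0,0,0],0],[0.2,[0,0,-0.03],0],[0.2,[0,0,-0.1],0],[0.2,[0,0,-0.2],0],[0.2,[0,0,-0.2],0],[0.2,[0,0,-0.1],0],[0.2,[0,0,0],0]]'

```text
clock: 4.03
tool_pos: [0.5168, -0.1731, 0.1605]
tcp_rot: [180.0, 0.6, 166.3]
wrist_force: [1.2, 0.5, -0.9]
gripper_width: 0.0321
grip_force: 29.9
```

Run:
```python
from h import *
need([.6371,.2410,.15],166.2)
f=arm.grab_frame("wrist"); save("w2.png",f["img"])
```

```text
t 4.03 pos [ 0.5168 -0.1731  0.1605] rot [180.    0.6 166.3] w 0.0321 F [ 1.2  0.5 -0.9] grip 29.9
shift units [-0.0924  2.1539  0.054 ] turn units 0.0008
```

View pics/w2.png

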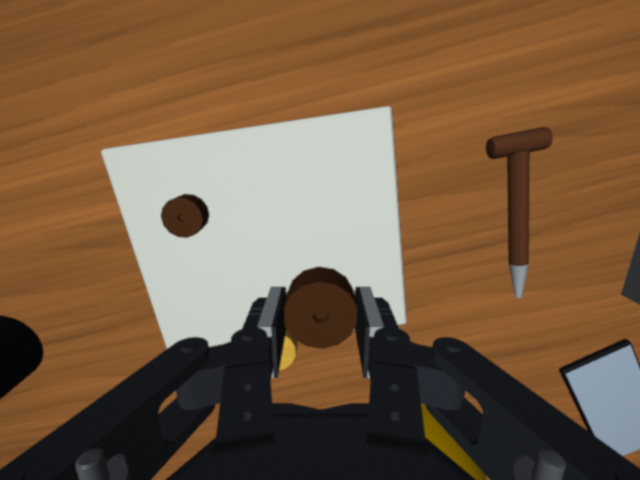

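Call:
move_arm --plan '[[0.2,[-0.008,0.1,0],0],[0.2,[-0.008,0.18,0],0],[0.2,[-0.008,0.19,0],0],[0.2,[-0.008,0.19,0],0],[0.2,[-0.008,0.19,0],0],[0.2,[-0.008,0.19,0],0],[0.2,[-0.008,0.19,0],0],[0.2,[-0.008,0.19,0],0],[0.2,[-0.008,0.19,0],0],[0.2,[-0.008,0.19,0],0],[0.2,[-0.008,0.18,0],0],[0.2,[-0.008,0.1,0],0]]'

```text
clock: 5.08
tool_pos: [0.6311, 0.2306, 0.1521]
tcp_rot: [-179.9, -0.1, 166.4]
wrist_force: [0.8, -0.1, 0.4]
gripper_width: 0.0324
grip_force: 29.9
```

Call:
move_arm --plan '[[0.2,[-0.007,0.076,0],0],[0.2,[0,0,0],0],[0.2,[0,0,0],0],[0.2,[0,0,0],0]]'

```text
clock: 5.42
tool_pos: [0.636, 0.2409, 0.1533]
tcp_rot: [-179.9, -0.1, 166.2]
wrist_force: [0.3, -0.9, 0.5]
gripper_width: 0.0327
grip_force: 29.9
```

Run:
```python
from h import *
need([.6371,.2410,.0305],166.2)
f=arm.grab_frame("wrist"); im=f["img"]; save("w3.png",im)
print(proj(f,[[.6371,.2410,.018],[.6189,.1672,.018],[.5364,.2648,.026],[.5181,.191,.026],[.5775,.2165,.087]]).round(1))
```

```text
t 5.42 pos [0.636  0.2409 0.1533] rot [-1.799e+02 -1.000e-01  1.662e+02] w 0.0327 F [ 0.3 -0.9  0.5] grip 29.9
shift units [-0.0063  0.0026  0.6141] turn units 0.0002
[[321.2 233.8]
 [229.8 233.6]
 [320.1  98. ]
 [213.8  97.8]
 [256.6 181.7]]
```

View pics/w3.png

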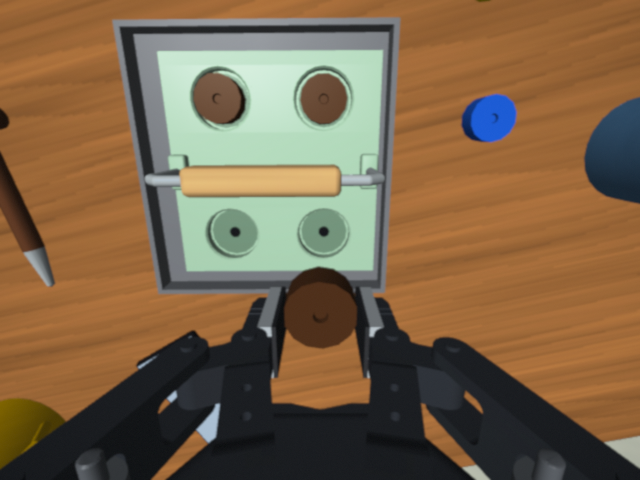

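Call:
move_arm --plan '[[0.2,[0.002,0.007,0.1],0],[0.2,[0,0,0.12],0],[0.2,[0,0,0.12],0],[0.2,[0,0,0.1],0],[0.2,[0,0,0.06],0],[0.2,[0,0,0.04],0],[0.2,[0,0,0.025],0],[0.2,[0,0,0.02],0],[0.2,[0,0,0.015],0],[0.2,[0,0,0.012],0],[0.2,[0,0,0],0],[0.2,[0,0,0],0]]'

```text
clock: 6.47
tool_pos: [0.6367, 0.2432, 0.0324]
tcp_rot: [180.0, 0.0, 166.2]
wrist_force: [-0.7, -0.5, 0.8]
gripper_width: 0.0324
grip_force: 29.9
```

Run:
```python
from h import *
need([.6371,.2425,.0305],166.2)
f=arm.grab_frame("wrist"); im=f["img"]; save("w4.png",cv2.resize(im[200:420,180:460],None,fx=2.7,fy=2.7))
```

```text
t 6.47 pos [0.6367 0.2432 0.0324] rot [180.    0.  166.2] w 0.0324 F [-0.7 -0.5  0.8] grip 29.9
shift units [-0.0026 -0.003   0.0094] turn units 0.0005
```

View pics/w4.png

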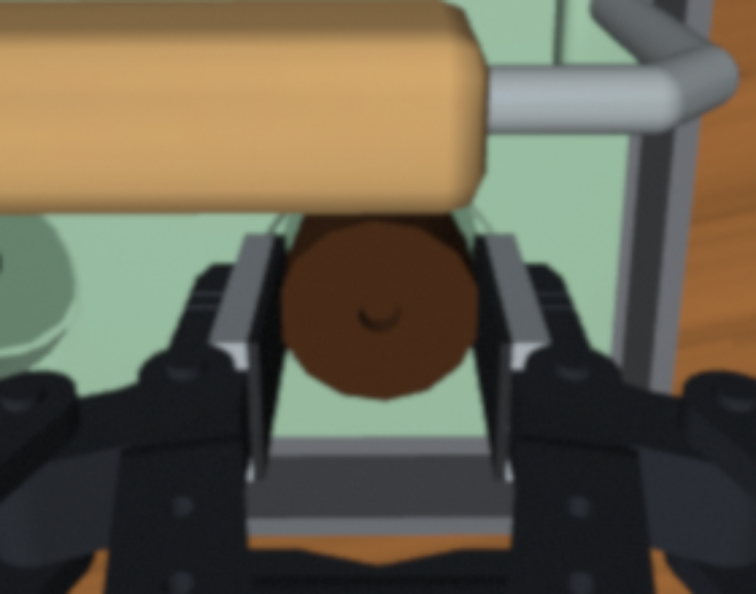

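The pellet is centred over the well, with the rim arcs symmetric about it. No contact force shows, so I'm releasing it.

Call:
move_arm --plan '[[0.2,[0,0,0.007],0],[0.2,[0,0,0],0],[0.55,[0,0,0],0],[0.55,[0,0,0],0],[0.55,[0,0,0],0],[0.55,[0,0,0],0],[0.55,[0,0,-0.04],0],[0.55,[0,0,-0.1],0],[0.55,[0,0,-0.2],0],[0.55,[0,0,-0.2],0],[0.55,[0,0,-0.079],0],[0.55,[0,0,0],0]]'

```text
clock: 7.52
tool_pos: [0.6392, 0.2439, 0.1618]
tcp_rot: [179.6, 0.5, 166.3]
wrist_force: [0.2, -0.4, 0.1]
gripper_width: 0.047
grip_force: 0.0
```

Run:
```python
from h import *
need([.4779,-.2779,.15],166.2)
f=arm.grab_frame("wrist"); im=f["img"]; save("w5.png",im)
print(proj(f,[[.6371,.2410,.026]]).round(1))
k=((im.max(2)<110)&(im[...,0]>im[...,2]+15)).astype(np.uint8); k[270:]=0
n,l,st,c=cv2.connectedComponentsWithStats(k)
for i in range(1,n):
  if st[i,4]>300: print(c[i].round(1),st[i])
```

```text
t 7.52 pos [0.6392 0.2439 0.1618] rot [179.6   0.5 166.3] w 0.047 F [ 0.2 -0.4  0.1] grip 0.0
shift units [ 0.1643 -2.7264  0.0384] turn units 0.0007
[[315.4 229.1]]
[213.  102.3] [190  68  49  50 789]
[317.4  94.5] [ 296   71   44   48 1627]
[ 16.7 206.2] [   0  148   46  100 1743]
[317.4 227.7] [ 298  206   40   43 1326]
```

View pics/w5.png

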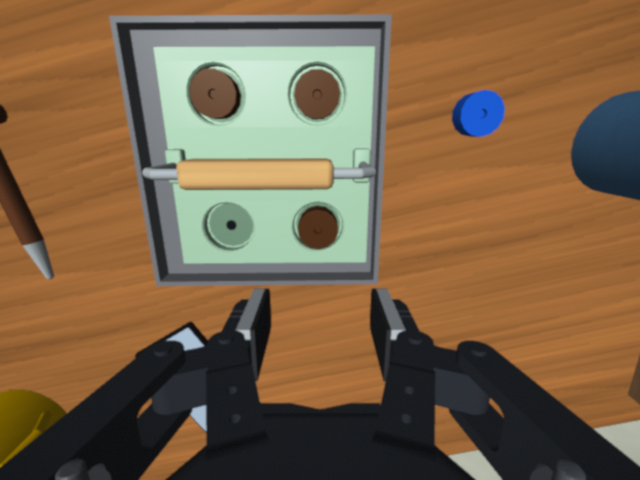

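Call:
move_arm --plan '[[0.6,[0.01,-0.1,0],0],[0.6,[0.01,-0.19,0],0],[0.6,[0.01,-0.19,0],0],[0.6,[0.01,-0.19,0],0],[0.6,[0.01,-0.19,0],0],[0.6,[0.01,-0.19,0],0],[0.6,[0.01,-0.19,0],0],[0.6,[0.01,-0.19,0],0],[0.6,[0.01,-0.19,0],0],[0.6,[0.01,-0.19,0],0],[0.6,[0.01,-0.19,0],0],[0.6,[0.01,-0.19,0],0]]'

```text
clock: 8.57
tool_pos: [0.5076, -0.1782, 0.1539]
tcp_rot: [-180.0, -0.1, 166.2]
wrist_force: [1.4, -0.8, 0.0]
gripper_width: 0.0513
grip_force: 0.0
```

Call:
move_arm --plan '[[0.6,[0.01,-0.19,0],0],[0.6,[0.01,-0.19,0],0],[0.6,[0.01,-0.1,0],0],[0.6,[0.001,-0.047,0],0],[0.6,[0,0,0],0],[0.6,[0,0,0],0],[0.6,[0,0,0],0]]'

```text
clock: 9.15
tool_pos: [0.4781, -0.2767, 0.154]
tcp_rot: [180.0, -0.0, 166.3]
wrist_force: [0.2, 0.5, -0.4]
gripper_width: 0.0511
grip_force: 0.0
```

```bash
cat >> h.py <<'E'
def brown(f,vmax=270,amin=300):
    im=f["img"]; k=((im.max(2)<110)&(im[...,0]>im[...,2]+15)).astype(np.uint8); k[vmax:]=0
    n,l,st,c=cv2.connectedComponentsWithStats(k)
    for i in range(1,n):
        if st[i,4]>amin: print(c[i].round(1),st[i])
E
python3 - <<'E'
from h import *
need([.4779,-.2779,.028],166.2)
f=arm.grab_frame("wrist"); brown(f)
print(proj(f,[[.4779,-.2779,.026]]).round(1))
E
```

```text
t 9.15 pos [ 0.4781 -0.2767  0.154 ] rot [180.   -0.  166.3] w 0.0511 F [ 0.2  0.5 -0.4] grip 0.0
shift units [-0.001  -0.0064  0.6302] turn units 0.0009
[57.8 34.8] [   0    0  149  130 1567]
[519.7  44.4] [452  25 137  38 528]
[628.7 212.1] [ 572  154   68  116 1147]
[316.1 235.1] [ 296  214   41   42 1324]
[[318.9 235.1]]
```

Call:
move_arm --plan '[[0.6,[0,-0.005,0.1],0],[0.6,[0,0,0.12],0],[0.6,[0,0,0.12],0],[0.6,[0,0,0.1],0],[0.6,[0,0,0.08],0],[0.6,[0,0,0.05],0],[0.6,[0,0,0.03],0],[0.6,[0,0,0.02],0],[0.6,[0,0,0.01],0],[0.6,[0,0,0],0],[0.6,[0,0,0],0]]'

```text
clock: 10.12
tool_pos: [0.4782, -0.2787, 0.0291]
tcp_rot: [-180.0, 0.1, 166.2]
wrist_force: [-0.3, 0.1, 0.2]
gripper_width: 0.0512
grip_force: 0.0
```

Call:
move_arm --plan '[[0.2,[0,0,0],0],[0.2,[0,0,0],0],[0.2,[0,0,0],0],[0.2,[0,0,0],0],[0.2,[0,0,0],0],[0.2,[0,0,0],0],[0.2,[0,0,-0.03],0],[0.2,[0,0,-0.1],0],[0.2,[0,0,-0.2],0],[0.2,[0,0,-0.2],0],[0.2,[0,0,-0.1],0],[0.2,[0,0,0],0]]'

```text
clock: 11.12
tool_pos: [0.4802, -0.2799, 0.1605]
tcp_rot: [-179.9, 0.6, 166.3]
wrist_force: [0.9, -0.4, -0.1]
gripper_width: 0.0324
grip_force: 29.9
```

Call:
move_arm --plan '[[0.2,[-0.01,0.1,0],0],[0.2,[-0.012,0.18,0],0],[0.2,[-0.012,0.18,0],0],[0.2,[-0.012,0.19,0],0],[0.2,[-0.012,0.19,0],0],[0.2,[-0.012,0.19,0],0],[0.2,[-0.012,0.19,0],0],[0.2,[-0.012,0.19,0],0],[0.2,[-0.012,0.19,0],0],[0.2,[-0.012,0.19,0],0],[0.2,[-0.012,0.19,0],0],[0.2,[-0.012,0.19,0],0]]'

```text
clock: 12.12
tool_pos: [0.6083, 0.138, 0.1539]
tcp_rot: [-180.0, -0.1, 166.2]
wrist_force: [0.1, 0.2, 1.3]
gripper_width: 0.0323
grip_force: 29.9
```

Call:
move_arm --plan '[[0.2,[-0.009,0.12,0],0],[0.2,[0,0.052,0],0],[0.2,[0,0,0],0],[0.2,[0,0,0],0],[0.2,[0,0,0],0]]'

```text
clock: 12.53
tool_pos: [0.618, 0.1681, 0.1542]
tcp_rot: [-180.0, -0.0, 166.2]
wrist_force: [-0.3, 0.3, -0.6]
gripper_width: 0.0327
grip_force: 29.9
```

Run:
```python
from h import *
need([.6188,.1689,.0305],166.2)
f=arm.grab_frame("wrist"); brown(f,400)
im=f["img"]; hsv=cv2.cvtColor(im,cv2.COLOR_RGB2HSV)
# empty well: darker green disc
k=((hsv[...,0]>40)&(hsv[...,0]<85)&(im[...,1]<150)&(im[...,1]>80)).astype(np.uint8); k=cv2.morphologyEx(k,cv2.MORPH_OPEN,np.ones((5,5)))
n,l,st,c=cv2.connectedComponentsWithStats(k)
for i in range(1,n):
    if st[i,4]>300: print("well",c[i].round(1),st[i])
print(proj(f,[[.6188,.1689,.008],[.6188,.1689,.018]]).round(1))
```

```text
t 12.53 pos [0.618  0.1681 0.1542] rot [-180.    -0.   166.2] w 0.0327 F [-0.3  0.3 -0.6] grip 29.9
shift units [-0.0031  0.0053  0.6185] turn units -0.0002
[426.3  98.3] [ 401   73   51   51 1995]
[323.8 100.9] [ 300   75   45   49 1462]
[ 85.9 165. ] [  34  106   96  145 4250]
[414.1 233.9] [ 393  213   44   43 1465]
[319.8 311. ] [ 282  269   85  131 4871]
well [323.9 239.9] [305 230  36  20 422]
[[321.7 229.5]
 [321.8 232.7]]
```

Call:
move_arm --plan '[[0.2,[0,0.006,0.1],0],[0.2,[0,0,0.12],0],[0.2,[0,0,0.12],0],[0.2,[0,0,0.1],0],[0.2,[0,0,0.06],0],[0.2,[0,0,0.04],0],[0.2,[0,0,0.025],0],[0.2,[0,0,0.02],0],[0.2,[0,0,0.015],0],[0.2,[0,0,0.012],0],[0.2,[0,0,0.007],0],[0.2,[0,0,0],0]]'

```text
clock: 13.58
tool_pos: [0.6191, 0.1705, 0.0315]
tcp_rot: [180.0, 0.1, 166.3]
wrist_force: [-1.7, -0.8, 4.2]
gripper_width: 0.032
grip_force: 31.8
```

Run:
```python
from h import *
need([.6188,.1689,.0305],166.2)
f=arm.grab_frame("wrist"); brown(f,400)
save("w6.png",cv2.resize(f["img"][200:420,180:460],None,fx=2.7,fy=2.7))
```

```text
t 13.58 pos [0.6191 0.1705 0.0315] rot [1.800e+02 1.000e-01 1.663e+02] w 0.032 F [-1.7 -0.8  4.2] grip 31.8
shift units [-0.0004 -0.0081  0.0051] turn units 0.0006
[322.2  61.3] [ 271    6   91  106 6176]
[520.1  59.5] [ 461    8  112  103 8431]
[319.8 312.7] [ 284  281   73   68 4220]
[479.1 309.2] [ 437  280   85   66 4460]
```

Call:
move_arm --plan '[[0.2,[0,0,-0.005],0],[0.2,[0,0,0],0],[0.55,[0,0,0],0],[0.55,[0,0,0],0],[0.55,[0,0,0],0],[0.55,[0,0,0],0],[0.55,[0,0,-0.04],0],[0.55,[0,0,-0.1],0],[0.55,[0,0,-0.2],0],[0.55,[0,0,-0.2],0],[0.55,[0,0,-0.074],0],[0.55,[0,0,0],0]]'

```text
clock: 14.63
tool_pos: [0.6215, 0.1711, 0.1613]
tcp_rot: [179.7, 0.5, 166.3]
wrist_force: [0.3, -0.0, 0.1]
gripper_width: 0.0468
grip_force: 0.0
```

Run:
```python
from h import *
need([.5775,.2175,.15],-103.8)
f=arm.grab_frame("wrist"); brown(f)
save("w7.png",cv2.resize(f["img"][40:300,200:520],None,fx=2.3,fy=2.3,interpolation=cv2.INTER_CUBIC))
```

```text
t 14.63 pos [0.6215 0.1711 0.1613] rot [179.7   0.5 166.3] w 0.0468 F [ 0.3 -0.   0.1] grip 0.0
shift units [0.2691 0.1727 0.0548] turn units -0.9993
[418.1  93.6] [ 393   69   50   50 1903]
[316.6  94.9] [ 294   70   44   49 1540]
[ 83.3 159.1] [  31  100   98  148 4192]
[317.5 227.6] [ 298  206   40   43 1326]
[406.6 227.1] [ 386  206   43   43 1390]
```

View pics/w7.png

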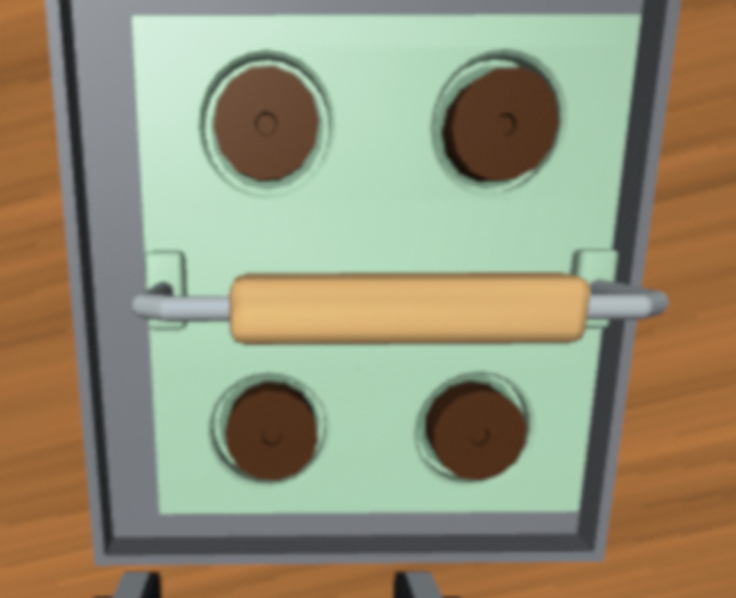

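All four pellets lie flat in their wells, at crop positions (268,432), (478,432), (266,122) and (505,124). Next I turn and go over the handle.

Call:
move_arm --plan '[[1,[0.086,0.06,0],0],[1,[0.086,0.06,0],0],[1,[0.085,0.061,0],0],[1,[0,0,0],-0.075],[1,[0,0,0],-0.077],[1,[0,0,0],-0.077],[1,[0,0,0],-0.077],[1,[0,0,0],-0.077],[1,[0,0,0],-0.077],[1,[0,0,0],-0.077],[1,[0,0,0],-0.077],[1,[0,0,0],-0.077]]'

```text
clock: 15.68
tool_pos: [0.5768, 0.2175, 0.1534]
tcp_rot: [180.0, -0.1, -131.2]
wrist_force: [-0.6, -0.0, -0.6]
gripper_width: 0.0855
grip_force: 0.0
```

Call:
move_arm --plan '[[1,[0,0,0],-0.077],[1,[0,0,0],-0.077],[1,[0,0,0],-0.077],[1,[0,0,0],-0.077],[1,[0,0,0],0],[1,[0,0,0],0],[1,[0,0,0],0]]'

```text
clock: 16.27
tool_pos: [0.5771, 0.2177, 0.1539]
tcp_rot: [180.0, -0.0, -104.1]
wrist_force: [0.5, 0.1, -0.6]
gripper_width: 0.0856
grip_force: 0.0
```

Run:
```python
from h import *
need([.5775,.2175,.081],-103.8)
f=arm.grab_frame("wrist"); im=f["img"]; hsv=cv2.cvtColor(im,cv2.COLOR_RGB2HSV); save("w8.png",im)
a=np.radians(-13.8); X=np.array([np.cos(a),np.sin(a),0]); Y=np.array([-np.sin(a),np.cos(a),0]); c=np.array([.5775,.2175,.087])
print(proj(f,[c,c+.045*Y,c-.045*Y,c+.009*X,c-.009*X]).round(0).tolist())
k=((hsv[...,0]>8)&(hsv[...,0]<25)&(hsv[...,1]>80)&(im[...,0]>185)).astype(np.uint8)
n,l,st,c=cv2.connectedComponentsWithStats(k)
for i in range(1,n):
    if st[i,4]>300: print(c[i].round(1),st[i])
```

```text
t 16.27 pos [0.5771 0.2177 0.1539] rot [ 180.    -0.  -104.1] w 0.0856 F [ 0.5  0.1 -0.6] grip 0.0
shift units [ 1.000e-04 -2.200e-03  3.645e-01] turn units -0.0029
[[319.0, 263.0], [320.0, 325.0], [319.0, 192.0], [305.0, 263.0], [333.0, 263.0]]
[319.8 256.1] [ 308  190   23  137 2901]
```

Call:
move_arm --plan '[[1,[0,0,0.08],0],[1,[0,0,0.1],0],[1,[0,0,0.1],0],[1,[0,0,0.07],0],[1,[0,0,0.04],0],[1,[0,0,0.02],0],[1,[0,0,0],0],[0.5,[0,0,0],0],[0.4,[0,0,0],0],[0.35,[0,0,0],0],[0.3,[0,0,0],0],[0.25,[0,0,0],0]]' --newtons 70

```text
clock: 17.32
tool_pos: [0.5776, 0.2179, 0.0728]
tcp_rot: [-180.0, 0.0, -103.9]
wrist_force: [0.1, -0.1, -0.2]
gripper_width: 0.0258
grip_force: 0.0
```

Call:
move_arm --plan '[[0.2,[0,0,0],0],[0.15,[0,0,0],0],[0.1,[0,0,0],0],[0.05,[0,0,0],0],[0.05,[0,0,0],0],[0.05,[0,0,0],0],[0.05,[0,0,0],0],[0.05,[0,0,0],0]]'

```text
clock: 17.98
tool_pos: [0.5778, 0.2179, 0.073]
tcp_rot: [-179.9, 0.0, -103.8]
wrist_force: [-1.3, 0.2, 6.5]
gripper_width: 0.0167
grip_force: 69.1
```

Call:
move_arm --plan '[[0.05,[0,0,-0.01],0],[0.05,[0,0,-0.02],0],[0.05,[0,0,-0.03],0],[0.05,[0,0,-0.04],0],[0.05,[0,0,-0.05],0],[0.05,[0,0,-0.05],0],[0.05,[0,0,-0.05],0],[0.05,[0,0,-0.05],0],[0.05,[0,0,-0.05],0],[0.05,[0,0,-0.05],0],[0.05,[0,0,-0.04],0],[0.05,[0,0,-0.03],0]]'

```text
clock: 18.98
tool_pos: [0.5777, 0.2179, 0.1677]
tcp_rot: [-179.9, 0.1, -103.9]
wrist_force: [-0.2, -0.1, -4.3]
gripper_width: 0.0171
grip_force: 68.5
```

Call:
move_arm --plan '[[0.05,[0,0,-0.02],0],[0.05,[0,0,-0.01],0],[0.05,[0,0,0],0],[0.05,[0,0,0],0],[0.05,[0,0,0],0],[0.05,[0,0,0],0],[0.05,[0,0,0],0],[0.05,[0,0,0],0],[0.05,[0,0,0],0],[0.05,[0,0,0],0],[0.05,[0,0,0],0],[0.05,[0,0,0],0]]'

```text
clock: 19.98
tool_pos: [0.5774, 0.2178, 0.1723]
tcp_rot: [-180.0, 0.0, -103.9]
wrist_force: [0.6, 0.6, -4.0]
gripper_width: 0.0167
grip_force: 68.4
```

Run:
```python
from h import *
need([.5775,.2175,.172],-103.8)
f=arm.grab_frame("side"); im=f["img"]; save("s9.png",im)
a=np.radians(-13.8); X=np.array([np.cos(a),np.sin(a),0]); Y=np.array([-np.sin(a),np.cos(a),0]); c=np.array([.5775,.2175,.118])
print("pred deck corners",proj(f,[c+i*.084*X+j*.08*Y for i,j in((1,1),(1,-1),(-1,-1),(-1,1))]).round(0).tolist())
print("pred pellets",proj(f,[c+[0,0,.008]+i*.052*X+j*.038*Y for i,j in((1,1),(1,-1),(-1,-1),(-1,1))]).round(0).tolist())
hsv=cv2.cvtColor(im,cv2.COLOR_RGB2HSV)
g=((hsv[...,0]>40)&(hsv[...,0]<85)&(hsv[...,1]>35)&(im[...,1]>70)).astype(np.uint8); g[:,:150]=0
P=np.argwhere(g)[:,::-1]; 
for n,i in (("left",P[:,0].argmin()),("right",P[:,0].argmax()),("top",P[:,1].argmin()),("bottom",P[:,1].argmax())): print(n,P[i])
brown(f,400,60)
```

```text
t 19.98 pos [0.5774 0.2178 0.1723] rot [-180.     0.  -103.9] w 0.0167 F [ 0.6  0.6 -4. ] grip 68.4
shift units [ 0.0012 -0.0009  0.0016] turn units -0.0006
pred deck corners [[213.0, 270.0], [273.0, 238.0], [326.0, 273.0], [265.0, 312.0]]
pred pellets [[239.0, 265.0], [267.0, 249.0], [300.0, 272.0], [271.0, 290.0]]
left [214 272]
right [596 139]
top [515  43]
bottom [555 362]
[634.9  61.7] [625  18  15  91 655]
[359.1 112.9] [ 314   87  101   50 1967]
[446.5 117.2] [438 105  24  41 131]
[607.4 159.2] [600 154  18  13  66]
[289.7 183.2] [283 175  17  28 191]
[600.7 195. ] [593 179  19  29 115]
[364.8 203.3] [361 194  10  19 112]
[618.6 205.1] [612 196  16  18  72]
[586.3 210.2] [579 201  18  22  83]
[596.9 222. ] [582 209  29  28 205]
[604.9 248.2] [599 238  15  20  70]
[346.2 264.5] [321 252  47  27 344]
[234.8 268. ] [231 262  11  15  88]
[244.1 270.5] [241 265   7  11  61]
[619.8 290.5] [598 267  40  45 304]
[300.4 276. ] [292 269  17  15 214]
[599.9 276.3] [590 269  21  19  95]
[271.3 293.4] [263 286  17  16 226]
[620.1 315.1] [616 304  10  25  71]
[ 30.1 353.5] [   0  317   71   71 2167]
[620.1 341.5] [605 326  30  30 259]
```

```bash
python3 -c "
from h import *
print(arm.hand_in())"
```

```text
the job is handed in; nothing more can be done
None
```

I put the two pellets into the empty wells and saw all four lying flat, then lifted the carrier about 10 cm. I handed in at 20 s with it still held, level over the tray; in the last side view, one far pellet was not visible to recheck.

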